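Take a drilled board out of the drilling jig

TASK

The board in the drilling jig is finished. Lift the jig's hinged hold-down bar by its ball knob and swing it back until it stays open, slide the board out of the open end of the channel, and set it (do not drop it) squarely on top of the pile of boards that have holes, edges in line with the pile. Leave the bar open, and leave everything else on the bench where it is.

Things in the scene. Friction and masses are not known exactly. Their poses are not given: they have to be found in the camera images.
- jig: Drilling jig bolted to the bench, yaw about 70 to 110 deg. Origin on the bench (z = 0) under the channel's centre line; its -x axis points out of the channel's open end, z up. Plywood base 18 mm thick, x -45 to 125, y +-85 mm. A steel bush plate (x 2 to 108, |y| to 48, z 38 to 44 mm; two bushes to z 50) bridges the channel, so the board cannot be lifted out, only slid to -x.
- channel_mouth (a point): Centre of the channel floor at its open end (jig x -40 mm, z 18 mm). The channel lies between two beech runners (jig x -40 to 90, |y| 24 to 48, z 18 to 38 mm), is 47.6 mm wide (1.3 mm play each side of the board) and is shut at the back by a stop at jig x 85.5 mm.
- bar (a joint): Angle (rad) of the dark steel hold-down bar: 0 = down on the board, 1.6 upright, 2.0 = fully back on its stop, where its weight keeps it; let go below 1.65 it falls shut. Lifting takes about 2 N at the knob. Bar 26 mm wide, 8 thick, along the board's centre line; its nose hangs in front of the board's front end, so the board cannot slide out while the bar is down.
- bar_hinge (a point): Point on the bar's hinge axis (fixed to the jig, at jig x -6 mm, y 0, z 50 mm). The axis runs along the jig's y; the knob moves in the jig's vertical x-z plane.
- bar_knob (a point): Centre of the black ball knob, 32 mm diameter, on a thin stem at the free end of the bar. With the bar down it is at jig x -150 mm, z 58 mm, with free air on both sides and below down to the bench; 144 mm from the hinge axis. It may turn between the fingers. Smooth: take it at its middle.
- board_mid (a point): Centre of the finished board in the jig: pine, 180 (x) x 45 (y) x 18 (z) mm, four 10 mm holes along its centre line, 60 to 120 g. It starts at jig x -5, z 27 mm, axes along the jig's; its front 50 mm stick out past base and runners over the bench (to jig x -95), so its edges can be gripped there once the bar is up. Clear of the bush plate at jig x -97, of the runners at -130 mm.
- drilled1_mid (a point): Centre of the top board of the pile of two boards with holes, each 180 (x) x 45 (y) x 18 (z) mm, lying flat; the board's top is 9 mm above this point. The finished board goes on top of it, its centre 18 mm above this point, x axis along this x axis (either way round).
- drilled0_mid (a point): Centre of the bottom board of the pile of boards with holes.
- plain0_mid (a point): Centre of the bottom board of the other pile: three boards of the same size without holes, 54 mm high. The two piles lie about 120 to 200 mm apart (centres) at the robot's right, long sides roughly side by side; which is nearer to the robot varies. Leave alone.
- plain1_mid (a point): Centre of the middle board without holes. Leave alone.
- plain2_mid (a point): Centre of the top board without holes. Leave alone.
- glue: Glue stick standing on the bench, 25 mm diameter, 90 mm high; origin under its centre. Leave alone.
- spool: Thread spool standing, 38 mm diameter, 50 mm high; origin under its centre. Leave alone.
- hammer: Hammer lying on the bench; leave alone.
- keepbox: Small open wooden box, 90 x 70 x 40 mm, standing on the bench; leave alone.

How it is judged:
By the outcome, as a careful person would: the job done as asked, in the order asked, and still so for the second after the job is handed in, with the robot touching nothing.
It also fails if it takes over 56 s, if anything falls off the work surface, if the arm or the gripper's body presses on something with over 40 N, if the wrist force passes 120 N, or if a joint passes its speed limit or range.

ROBOT

A 7-joint arm with a two-finger parallel gripper is mounted at the origin on the work surface. World frame = base frame: x ahead of the robot, y to its left, z up, the work surface at z = 0. Lengths are in m, angles in rad, forces in N, time in s.
With the tool pointing down it reaches from about 0.4 to 0.875 m from the base axis. Payload 19.3 kg.
Tool frame: the origin (TCP) lies at the very end of the fingers, on their centre line; the grasp point (between the pads) lies 19 mm behind it; y points along the fingers, x is the direction in which the jaws open and shut, and the axes are right-handed (so a half turn about y gives the same grasp; the last joint's range is limited). The gripper opens to 85 mm and grips with 20 to 120 N. Pads are 22 mm wide; open, the fingers measure 114 mm over their backs; the gripper's body (76 mm by 85 mm) begins 54 mm behind the grasp point. The pads swing forward as they close: fully open they stand 13 mm farther back than shut.
Start: joints at [1.177, 0.521, -0.036, 1.599, 0.021, 1.021, -0.113], TCP at [0.199, -0.593, 0.231] pointing down, gripper open.
Joint ranges: [-2.91, 2.91], [-0.3, 2.13], [-1.5, 1.42], [0.17, 2.43], [-1.26, 4.41], [0.16, 1.93], [-2.52, 2.52]. Speed limits (rad/s): [1.89, 1.89, 2.39, 2.39, 3.01, 3.01, 3.01].

INTERFACE

Orientations are given as [roll, pitch, yaw] about the fixed x, y, z axes, in that order (R = Rz(yaw) Ry(pitch) Rx(roll)).
In Python, from workcell import bot gives the robot as it stands. The module is installed in compiled form; this text tells all that it offers.
- The arm moves only by the shell command python3 -m crank 'ROWS' [FORCE]. ROWS is JSON, a list of rows, each an object of numbers: "hand": the closure, from 0 (fully open) to 1 (shut); "dx", "dy", "dz": the shift along the tool's x, y, z in mm; "yaw": the turn about the tool's y in rad. In form: [{"hand": .., "dx": .., "dy": .., "dz": .., "yaw": ..}, ...]. A call has 1 to 12 rows; each row is the pose to reach, as a shift and turn from the pose commanded when the call began, along the tool's axes at that moment; what a row does not reach only later rows make up. A row lasts 1/12 s, in which the tool goes at most 41.7 mm and 7.16 degrees, less where a joint would pass 70% of its speed; a pose out of reach is approached as far as the arm can. A call with a gripper value outside its range is refused whole. The fingers move at their own pace and stop on an object; FORCE is the grip in N (left out, the last holds). Time passes only in rows, so rows that repeat a pose let the fingers close. It gives the time, the measured TCP pose, the force and the opening at its end, in the units of the state.
- bot.observe(): the state, without advancing time (a new reading comes with each control period).
- bot.grab_frame(name): name is "side" or "top" or "wrist"; returns the picture (384x512x3 uint8, red, green, blue); there is no depth.
- bot.camera_info(name): a dict with "fx", "fy", "cx", "cy" (pixels), "dist" ([k1, k2, p1, p2, k3] as OpenCV has them; the pictures are not rectified), "rvec" (rotation vector, rad) and "tvec" (3), from world to camera coordinates, as OpenCV has them. Camera axes: x right, y down, z forward; pixel columns grow to the right and rows downward; lengths in m; the calibration is good to about 2 mm. A picture is of the moment at which its call begins: read the wrist's pose just before it. camera_info takes no time and is no camera call; for the wrist camera it gives the pose at the moment of the call.
- bot.job_done(): hands the job in, once; it reports no verdict.
The state is a dict: "clock": time; "qpos": joint angles; "qd": joint speeds; "joint_efforts": joint torques, N m; "position": TCP position; "tool_rot": TCP orientation; "force": force on the tool from outside, world axes, zero at the start; "moment": the same for the moment, N m; "grip_width": finger opening in m.
Only numpy, scipy, OpenCV 4.12 (cv2) and the standard library are available. Lean on these libraries where they do the work, as an engineer would, in place of code of your own. Each camera call takes 0.05 s, during which the arm holds its last target.

## Working session

There is one attempt and no reset: what is moved stays moved. The work goes in short steps, Python scripts to look and compute and a shell command to move; the robot and the scene stay as the last step left them, time stands still between calls to the robot, and variables do not carry over. Pictures are saved under pics/ and viewed, and the job is handed in when it is done.

```bash
mkdir -p pics; ls
python3 - <<'E'
from workcell import bot
import cv2
s=bot.observe()
for k in s: print(k,s[k])
for n in ["side","top","wrist"]:
    print(n,bot.camera_info(n))
    cv2.imwrite(f"pics/{n}0.png",bot.grab_frame(n)[:,:,::-1])
E
```

```text
pics
clock 0.0
qpos [ 1.17680029  0.52199172 -0.03633368  1.59999849  0.02122268  1.02108499
 -0.11281682]
qd [ 5.65266085e-04 -4.72445031e-04  2.11956182e-04 -1.01818515e-03
  5.47642564e-05  4.54573428e-04  2.70342451e-03]
joint_efforts [-2.46531717e-04 -9.27133799e+01  1.97943136e+00 -3.69948220e+01
  1.78167096e-02  7.87864759e-03 -4.24669861e-05]
position [ 0.19871355 -0.59222283  0.23074296]
tool_rot [-1.57089022e+00  1.09285218e-03 -1.24700999e+00]
force [-0.71795114 -0.3313972  -0.10697753]
moment [ 0.01408402 -0.02364508  0.00775979]
grip_width 0.08516934727813393
side {'fx': 403.7901292252552, 'fy': 403.7901292252552, 'cx': 257.8022974658157, 'cy': 189.02249778383987, 'dist': array([-0.03952402,  0.        ,  0.        ,  0.        ,  0.        ]), 'rvec': array([ 2.30938638, -0.23835506,  0.111036  ]), 'tvec': array([-0.56197467,  0.11530325,  1.02590394])}
top {'fx': 470.52051696302306, 'fy': 470.52051696302306, 'cx': 253.38273241885983, 'cy': 189.66831420771013, 'dist': array([-0.04336858,  0.        ,  0.        ,  0.        ,  0.        ]), 'rvec': array([ 2.18993165, -2.17534237,  0.12834325]), 'tvec': array([-0.02869794,  0.58536193,  1.33031888])}
wrist {'fx': 288.9494421411841, 'fy': 288.9494421411841, 'cx': 257.5634197577834, 'cy': 193.68619789666397, 'dist': array([0.00872427, 0.        , 0.        , 0.        , 0.        ]), 'rvec': array([-2.35820156,  1.69543073,  0.24169254]), 'tvec': array([-0.62516891, -0.03529821,  0.37928033])}
```

View pics/top0.png

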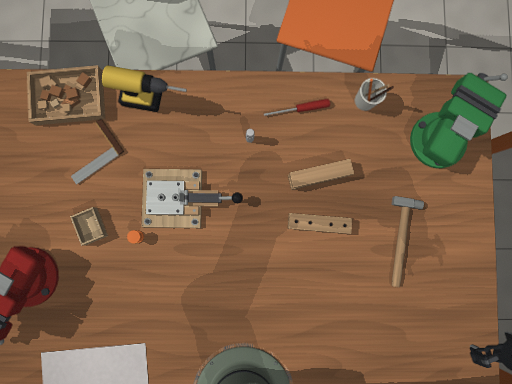

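View pics/side0.png

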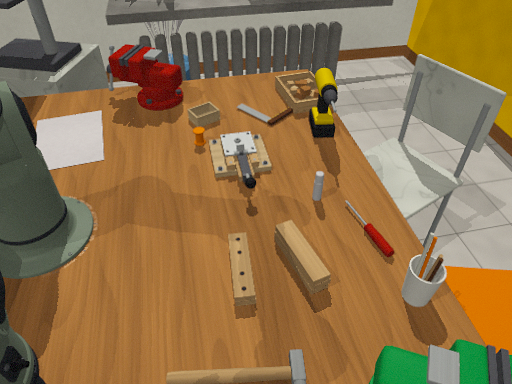

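View pics/wrist0.png

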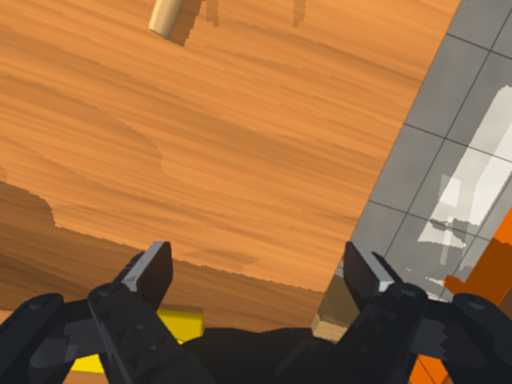

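The top view (up = +x, right = -y) shows the jig at about (170,199), knob (237,198), drilled pile (320,224), plain pile (322,174), glue (250,135), spool (135,237). I'll zoom in for measurement.

```bash
cat > h.py <<'E'
import numpy as np, cv2
from workcell import bot
def cam(n):
    c=bot.camera_info(n); K=np.array([[c['fx'],0,c['cx']],[0,c['fy'],c['cy']],[0,0,1]])
    R=cv2.Rodrigues(c['rvec'])[0]; return K,c['dist'],R,np.array(c['tvec']),c['rvec']
def ray(n,uv,C=None):
    K,d,R,t,_=C or cam(n)
    p=cv2.undistortPoints(np.array(uv,float).reshape(-1,1,2),K,d).reshape(-1,2)
    D=np.c_[p,np.ones(len(p))]@R; return -R.T@t, D/np.linalg.norm(D,axis=1)[:,None]
def onz(n,uv,z,C=None):
    o,D=ray(n,uv,C); return o+D*((z-o[2])/D[:,2])[:,None]
def tri(n1,uv1,n2,uv2):
    o1,d1=ray(n1,uv1);o2,d2=ray(n2,uv2);d1=d1[0];d2=d2[0]
    A=np.c_[d1,-d2];s=np.linalg.lstsq(A,o2-o1,rcond=None)[0]
    a=o1+d1*s[0];b=o2+d2*s[1];return (a+b)/2,np.linalg.norm(a-b)
def proj(n,P):
    K,d,R,t,r=cam(n); return cv2.projectPoints(np.array(P,float).reshape(-1,3),r,t,K,d)[0].reshape(-1,2)
def pic(n,name,x0=0,y0=0,x1=512,y1=384,s=1):
    im=bot.grab_frame(n)[:,:,::-1]; cv2.imwrite('pics/raw_'+name,im)
    cv2.imwrite('pics/'+name,cv2.resize(im[y0:y1,x0:x1],None,fx=s,fy=s,interpolation=cv2.INTER_CUBIC)); return im
E
python3 - <<'E'
import cv2
a=cv2.imread('pics/top0.png');b=cv2.imread('pics/side0.png')
f=lambda i,x0,y0,x1,y1,s:cv2.resize(i[y0:y1,x0:x1],None,fx=s,fy=s,interpolation=cv2.INTER_CUBIC)
cv2.imwrite('pics/t_jig.png',f(a,130,160,260,240,6))
cv2.imwrite('pics/t_pile.png',f(a,280,150,370,245,6))
cv2.imwrite('pics/s_jig.png',f(b,195,115,285,195,7))
E
```

```text
(no output)
```

View pics/t_jig.png

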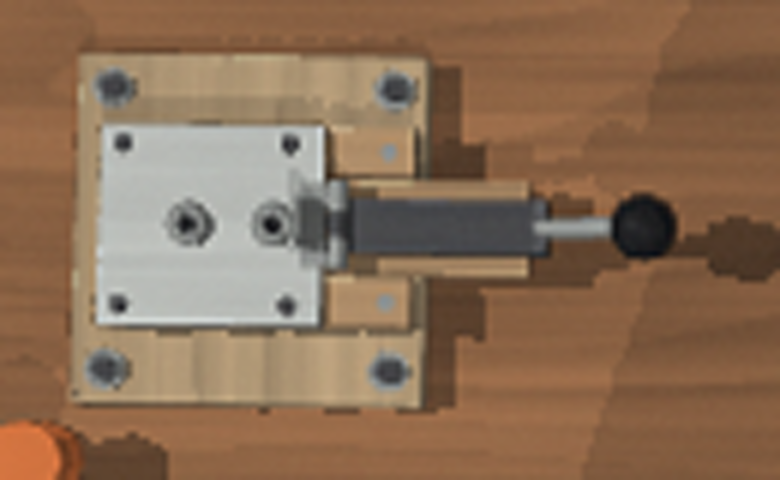

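View pics/t_pile.png

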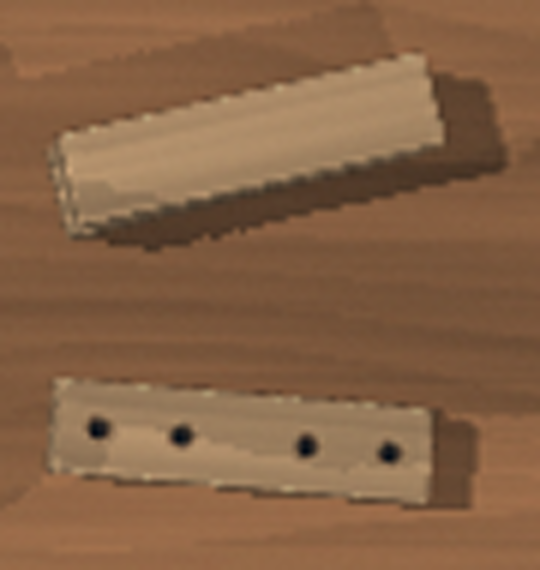

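View pics/s_jig.png

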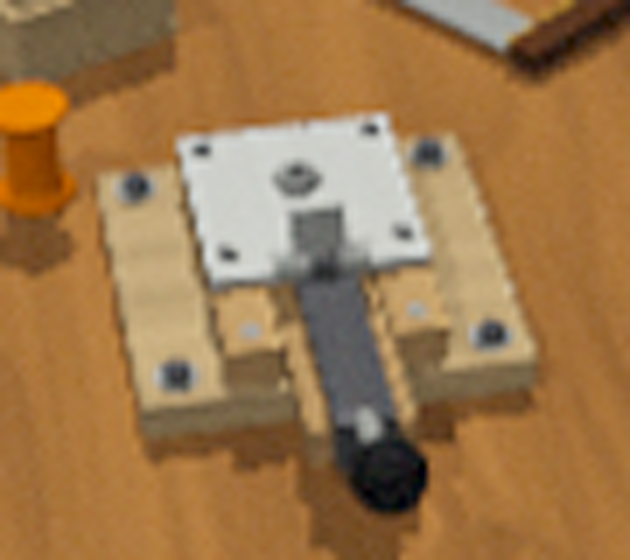

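Run:
```python
from h import *
f=lambda P,x0,y0,s:(np.array(P,float)+.5)/s-.5+[x0,y0]
T=lambda P:f(P,130,160,6)
def rep(n,q,z,lab):
    W=onz(n,q,z); print(lab,(W[:,:2]*1e3).round(1).tolist(),'mean',(W.mean(0)[:2]*1e3).round(1))
    return W
def yaw(a,b): return np.degrees(np.arctan2(*(b-a)[[1,0]]))
# corners order: back-far(+x), front-far, front-near, back-near
W=rep('top',T([(80,53),(428,58),(423,408),(72,402)]),.018,'base'); print(yaw(W[1],W[0]),yaw(W[2],W[3]),yaw(W[2],W[1])+0)
W2=rep('top',T([(102,124),(327,126),(321,327),(96,325)]),.044,'plate');print(yaw(W2[1],W2[0]),yaw(W2[2],W2[3]),yaw(W2[2],W2[1]))
W3=rep('top',T([(116,88),(397,89),(389,371),(107,368)]),.020,'screws');print(yaw(W3[1],W3[0]),yaw(W3[2],W3[3]),yaw(W3[2],W3[1]))
S=lambda P:f(P,195,115,7)
Ws=rep('side',S([(180,140),(385,115),(432,258),(213,284)]),.044,'plate side');print(yaw(Ws[3],Ws[0]),yaw(Ws[2],Ws[1]),yaw(Ws[3],Ws[2]))
k,e=tri('top',T([(643,226)])[0],'side',S([(388,472)])[0]);print('knob',k*1e3,e*1e3, onz('top',T([(643,226)]),.058)*1e3,onz('side',S([(388,472)]),.058)*1e3)
T2=lambda P:f(P,280,150,6)
D=rep('top',T2([(55,378),(436,407),(431,503),(50,470)]),.036,'drilled');print(yaw(D[1],D[0]),yaw(D[2],D[3]),yaw(D[2],D[1]))
H=rep('top',T2([(98,428),(181,436),(306,446),(389,453)]),.036,'holes');print(yaw(H[3],H[0]),np.linalg.norm(np.diff(H,axis=0),axis=1))
P=rep('top',T2([(60,134),(424,53),(443,140),(78,228)]),.054,'plain')
for n,z in(('glue',.09),):print(onz('top',[(250,131)],.09)*1e3,)
```

```text
base [[646.3, 297.3], [645.2, 128.4], [475.6, 128.0], [477.2, 296.5]] mean [561.  212.6]
89.63083970650804 89.43496180993745 0.11054131585333
plate [[608.7, 280.3], [608.5, 173.4], [513.0, 174.4], [513.1, 280.6]] mean [560.8 227.2]
89.93759157483748 89.91752345249355 -0.5829713078887371
screws [[629.0, 279.0], [629.6, 142.9], [493.1, 144.4], [493.6, 279.7]] mean [561.3 211.5]
90.25173124461067 89.80827380838588 -0.6305178664757752
plate side [[511.6, 277.7], [606.0, 278.5], [605.3, 169.7], [510.7, 170.6]] mean [558.4 224.1]
89.5011364497363 89.61888637038943 -0.5835764414108157
knob [559.11114545  22.80748792  58.36504692] 3.4637209685328245 [[560.86567     22.61247501  58.        ]] [[557.44418719  23.26303751  58.        ]]
drilled [[519.7, -126.3], [506.9, -309.3], [461.1, -306.3], [475.9, -123.9]] mean [ 490.9 -216.4]
86.00381759986729 85.35720179453139 -3.7598942235211665
holes [[496.0, -146.8], [492.4, -186.5], [487.9, -246.4], [484.8, -286.3]] mean [ 490.3 -216.5]
85.42199165894434 [0.03986566 0.06010056 0.04002413]
plain [[634.7, -127.1], [675.3, -301.8], [633.5, -310.3], [589.9, -135.6]] mean [ 633.3 -218.7]
[[744.0125013  -13.08593881  90.        ]]
```

```bash
cat >> h.py <<'E'
from scipy.spatial.transform import Rotation as Ro
def go(x,y,z,yaw):
    s=bot.observe();R=Ro.from_euler('xyz',s['tool_rot']).as_matrix()
    d=R.T@(np.array([x,y,z])-np.array(s['position'])*1e3)
    print('clock %.2f'%s['clock'],'pos',(np.array(s['position'])*1e3).round(1),'rot',np.round(s['tool_rot'],4),'w %.1f'%(s['grip_width']*1e3),'F',np.round(s['force'],1))
    print('dx %.1f dy %.1f dz %.1f yaw %.4f'%(*d,-(yaw-s['tool_rot'][2])))
E
python3 -c "
from h import *
go(560,22,150,0)"
python3 -m crank '[{"hand":0,"dx":-467,"dy":60,"dz":537,"yaw":1.25},{"hand":0,"dx":-467,"dy":60,"dz":537,"yaw":1.25},{"hand":0,"dx":-467,"dy":60,"dz":537,"yaw":1.25},{"hand":0,"dx":-467,"dy":60,"dz":537,"yaw":1.25},{"hand":0,"dx":-467,"dy":60,"dz":537,"yaw":1.25},{"hand":0,"dx":-467,"dy":60,"dz":537,"yaw":1.25},{"hand":0,"dx":-467,"dy":60,"dz":537,"yaw":1.25},{"hand":0,"dx":-467,"dy":60,"dz":537,"yaw":1.25},{"hand":0,"dx":-467,"dy":60,"dz":537,"yaw":1.25},{"hand":0,"dx":-467,"dy":60,"dz":537,"yaw":1.25},{"hand":0,"dx":-467,"dy":60,"dz":537,"yaw":1.25},{"hand":0,"dx":-467,"dy":60,"dz":537,"yaw":1.25}]' 
python3 -c "
from h import *
go(560,22,150,0)"
```

```text
clock 0.15 pos [ 198.7 -592.3  230.9] rot [-1.5708e+00  8.0000e-04 -1.2471e+00] w 85.1 F [-1.  -0.1  0.4]
dx -467.4 dy 81.2 dz 537.9 yaw -1.2471
clock: 1.15
position: [0.433, -0.1952, 0.1925]
tool_rot: [-1.57, -0.0, -2.505]
force: [1.0, -0.8, -0.7]
grip_width: 0.0857
clock 1.15 pos [ 433.  -195.2  192.5] rot [-1.5705e+00 -1.0000e-04 -2.5047e+00] w 85.7 F [ 1.  -0.8 -0.7]
dx -231.3 dy 42.4 dz -99.2 yaw -2.5047
```

I turned the wrong way: a positive "yaw" lowers the world yaw. I'll correct that on the way.

```bash
python3 -m crank '[{"hand":0,"dx":-231,"dy":42,"dz":-99,"yaw":-1.5},{"hand":0,"dx":-231,"dy":42,"dz":-99,"yaw":-1.5},{"hand":0,"dx":-231,"dy":42,"dz":-99,"yaw":-1.5},{"hand":0,"dx":-231,"dy":42,"dz":-99,"yaw":-1.5},{"hand":0,"dx":-231,"dy":42,"dz":-99,"yaw":-1.5},{"hand":0,"dx":-231,"dy":42,"dz":-99,"yaw":-1.5},{"hand":0,"dx":-231,"dy":42,"dz":-99,"yaw":-1.5},{"hand":0,"dx":-231,"dy":42,"dz":-99,"yaw":-1.5},{"hand":0,"dx":-231,"dy":42,"dz":-99,"yaw":-1.5},{"hand":0,"dx":-231,"dy":42,"dz":-99,"yaw":-1.5},{"hand":0,"dx":-231,"dy":42,"dz":-99,"yaw":-1.5},{"hand":0,"dx":-231,"dy":42,"dz":-99,"yaw":-1.5}]' 
python3 -c "
from h import *
go(560,22,150,0)"
```

```text
clock: 2.15
position: [0.5577, 0.0214, 0.1504]
tool_rot: [-1.571, 0.0, -0.991]
force: [0.5, 0.6, 0.4]
grip_width: 0.0856
clock 2.15 pos [557.7  21.4 150.4] rot [-1.5711e+00  2.0000e-04 -9.9080e-01] w 85.6 F [0.5 0.6 0.4]
dx 0.8 dy 0.4 dz 2.2 yaw -0.9908
```

```bash
python3 -m crank '[{"hand":0,"dx":1,"dz":2,"yaw":-0.99},{"hand":0,"dx":1,"dz":2,"yaw":-0.99},{"hand":0,"dx":1,"dz":2,"yaw":-0.99},{"hand":0,"dx":1,"dz":2,"yaw":-0.99},{"hand":0,"dx":1,"dz":2,"yaw":-0.99},{"hand":0,"dx":1,"dz":2,"yaw":-0.99},{"hand":0,"dx":1,"dz":2,"yaw":-0.99},{"hand":0,"dx":1,"dz":2,"yaw":-0.99},{"hand":0,"dx":1,"dz":2,"yaw":-0.99},{"hand":0,"dx":1,"dz":2,"yaw":-0.99}]' 
python3 -c "
from h import *
go(560,22,36,0)
C=cam('wrist');pic('wrist','w1.png')
print(C[0],(-C[2].T@C[3]))
print(proj('wrist',[[.56,.022,.058],[.56,.166,.05]]))
"
```

```text
clock 2.15 pos [557.7  21.4 150.4] rot [-1.5711e+00  2.0000e-04 -9.9080e-01] w 85.6 F [0.5 0.6 0.4]
dx 0.8 dy 114.4 dz 2.3 yaw -0.9908
[[288.94944214   0.         257.56341976]
 [  0.         288.94944214 193.6861979 ]
 [  0.           0.           1.        ]] [0.61788137 0.05952213 0.29282511]
[[257.19995761 194.88217175]
 [106.46253464  95.23857058]]$[0]: bad value
```

View pics/w1.png

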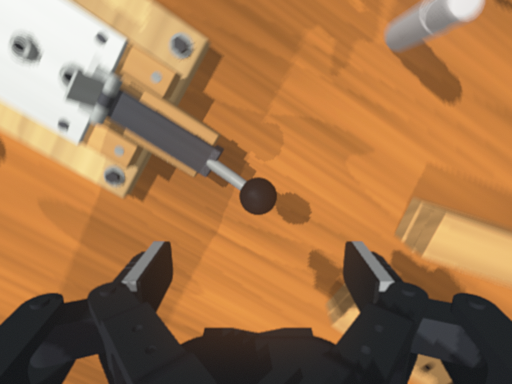

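The wrist view puts the knob at (258,196), and my estimate projects to (257,195), so they agree. The call was refused because every field is required, so I'll resend it.

```bash
python3 -m crank '[{"hand":0,"dx":1,"dy":0,"dz":2,"yaw":-0.99},{"hand":0,"dx":1,"dy":0,"dz":2,"yaw":-0.99},{"hand":0,"dx":1,"dy":0,"dz":2,"yaw":-0.99},{"hand":0,"dx":1,"dy":0,"dz":2,"yaw":-0.99},{"hand":0,"dx":1,"dy":0,"dz":2,"yaw":-0.99},{"hand":0,"dx":1,"dy":0,"dz":2,"yaw":-0.99},{"hand":0,"dx":1,"dy":0,"dz":2,"yaw":-0.99},{"hand":0,"dx":1,"dy":0,"dz":2,"yaw":-0.99},{"hand":0,"dx":1,"dy":0,"dz":2,"yaw":-0.99}]' 
python3 -c "
from h import *
go(560,22,36,0)
pic('wrist','w2.png')
print(proj('wrist',[[.56,.022,.058],[.56,.166,.05]]))
"
```

```text
clock: 2.95
position: [0.5599, 0.0214, 0.1503]
tool_rot: [-1.571, 0.001, -0.004]
force: [1.4, -0.2, -0.2]
grip_width: 0.0853
clock 2.95 pos [559.9  21.4 150.3] rot [-1.5705e+00  6.0000e-04 -4.3000e-03] w 85.3 F [ 1.4 -0.2 -0.2]
dx 0.2 dy 114.3 dz 0.5 yaw -0.0043
[[256.32038519 195.68010608]
 [253.90960584   4.26831486]]
```

View pics/w2.png

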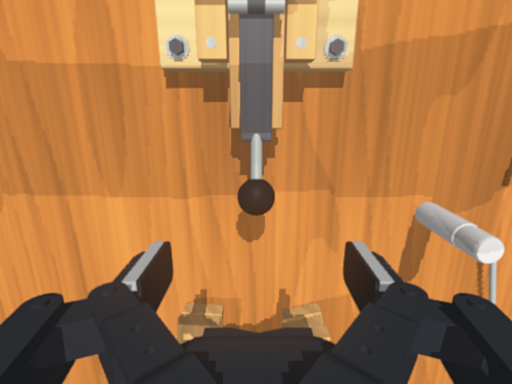

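```bash
python3 -m crank '[{"hand":0,"dx":0,"dy":35,"dz":0,"yaw":0},{"hand":0,"dx":0,"dy":65,"dz":0,"yaw":0},{"hand":0,"dx":0,"dy":90,"dz":0,"yaw":0},{"hand":0,"dx":0,"dy":107,"dz":0,"yaw":0},{"hand":0,"dx":0,"dy":113,"dz":0,"yaw":0},{"hand":0,"dx":0,"dy":113,"dz":0,"yaw":0},{"hand":1,"dx":0,"dy":113,"dz":0,"yaw":0},{"hand":1,"dx":0,"dy":113,"dz":0,"yaw":0},{"hand":1,"dx":0,"dy":113,"dz":0,"yaw":0},{"hand":1,"dx":0,"dy":113,"dz":0,"yaw":0},{"hand":1,"dx":0,"dy":113,"dz":0,"yaw":0},{"hand":1,"dx":0,"dy":113,"dz":0,"yaw":0}]' 40
python3 -c "
from h import *
go(560,22,36,0)
pic('wrist','w3.png')
"
```

```text
clock: 4.0
position: [0.5587, 0.0214, 0.038]
tool_rot: [-1.572, 0.002, -0.007]
force: [-13.1, -0.3, 14.4]
grip_width: 0.0301
clock 4.00 pos [558.7  21.4  38. ] rot [-1.5717  0.0022 -0.0075] w 30.1 F [-13.1  -0.3  14.4]
dx 1.3 dy 2.0 dz 0.6 yaw -0.0075
```

View pics/w3.png

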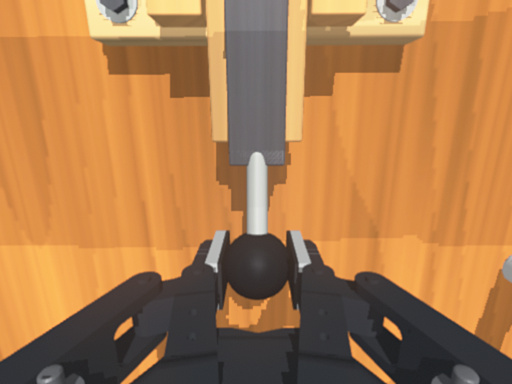

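The opening is 30 mm and there is 14 N upward, so the pads are about 5 mm above the ball's middle, and the x offset is about 1.5 mm. I'll open, lower and regrip.

```bash
python3 -m crank '[{"hand":0.3,"dx":0,"dy":0,"dz":0,"yaw":0},{"hand":0.3,"dx":-1.5,"dy":0,"dz":0,"yaw":0},{"hand":0.3,"dx":-1.5,"dy":6,"dz":0,"yaw":0},{"hand":0.3,"dx":-1.5,"dy":6,"dz":0,"yaw":0},{"hand":1,"dx":-1.5,"dy":6,"dz":0,"yaw":0},{"hand":1,"dx":-1.5,"dy":6,"dz":0,"yaw":0},{"hand":1,"dx":-1.5,"dy":6,"dz":0,"yaw":0},{"hand":1,"dx":-1.5,"dy":6,"dz":0,"yaw":0},{"hand":1,"dx":-1.5,"dy":6,"dz":0,"yaw":0},{"hand":1,"dx":-1.5,"dy":6,"dz":0,"yaw":0}]' 40
python3 -c "
from h import *
go(560,22,36,0)
"
```

```text
clock: 4.88
position: [0.5585, 0.0217, 0.0316]
tool_rot: [-1.571, 0.0, -0.007]
force: [-3.6, 0.5, 3.9]
grip_width: 0.0301
clock 4.88 pos [558.5  21.7  31.6] rot [-1.5708e+00  1.0000e-04 -7.1000e-03] w 30.1 F [-3.6  0.5  3.9]
dx 1.5 dy -4.4 dz 0.3 yaw -0.0071
```

```bash
python3 -c "
import numpy as np
r=144.2;p=np.radians(3.2)
for t in list(np.arange(.1,2.01,.1)):print('%.2f dz %.0f dy %.0f'%(t,r*(np.cos(p)-np.cos(p+t)),-r*(np.sin(p+t)-np.sin(p))))"
```

```text
0.10 dz 2 dy -14
0.20 dz 4 dy -28
0.30 dz 9 dy -42
0.40 dz 14 dy -55
0.50 dz 21 dy -68
0.60 dz 30 dy -80
0.70 dz 39 dy -91
0.80 dz 49 dy -101
0.90 dz 61 dy -110
1.00 dz 73 dy -117
1.10 dz 86 dy -124
1.20 dz 99 dy -129
1.30 dz 113 dy -133
1.40 dz 127 dy -135
1.50 dz 142 dy -136
1.60 dz 156 dy -136
1.70 dz 171 dy -134
1.80 dz 185 dy -130
1.90 dz 198 dy -126
2.00 dz 211 dy -120
```

```bash
python3 -m crank '[{"hand":1,"dx":0,"dy":-7,"dz":0.5,"yaw":0},{"hand":1,"dx":0,"dy":-14,"dz":2,"yaw":0},{"hand":1,"dx":0,"dy":-28,"dz":4,"yaw":0},{"hand":1,"dx":0,"dy":-42,"dz":9,"yaw":0},{"hand":1,"dx":0,"dy":-55,"dz":14,"yaw":0},{"hand":1,"dx":0,"dy":-68,"dz":21,"yaw":0},{"hand":1,"dx":0,"dy":-80,"dz":30,"yaw":0},{"hand":1,"dx":0,"dy":-91,"dz":39,"yaw":0},{"hand":1,"dx":0,"dy":-91,"dz":39,"yaw":0}]' 40
python3 -c "
from h import *
go(560,22,36,0)
pic('wrist','w4.png')
"
```

```text
clock: 5.63
position: [0.5587, 0.0623, 0.125]
tool_rot: [-1.571, -0.001, -0.006]
force: [-4.3, -6.8, 3.6]
grip_width: 0.03
clock 5.63 pos [558.7  62.3 125. ] rot [-1.5714e+00 -7.0000e-04 -5.6000e-03] w 30.0 F [-4.3 -6.8  3.6]
dx 1.5 dy 89.0 dz -40.2 yaw -0.0056
```

View pics/w4.png

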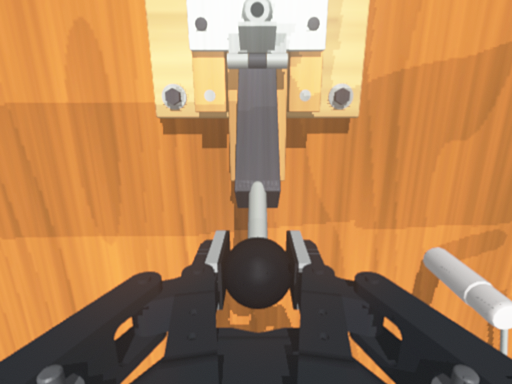

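```bash
python3 -m crank '[{"hand":1,"dx":0,"dy":-10,"dz":9,"yaw":0},{"hand":1,"dx":0,"dy":-19,"dz":21,"yaw":0},{"hand":1,"dx":0,"dy":-26,"dz":33,"yaw":0},{"hand":1,"dx":0,"dy":-33,"dz":46,"yaw":0},{"hand":1,"dx":0,"dy":-38,"dz":59,"yaw":0},{"hand":1,"dx":0,"dy":-42,"dz":73,"yaw":0},{"hand":1,"dx":0,"dy":-44,"dz":87,"yaw":0},{"hand":1,"dx":0,"dy":-45,"dz":102,"yaw":0},{"hand":1,"dx":0,"dy":-45,"dz":116,"yaw":0},{"hand":1,"dx":0,"dy":-43,"dz":131,"yaw":0},{"hand":1,"dx":0,"dy":-39,"dz":145,"yaw":0},{"hand":1,"dx":0,"dy":-37,"dz":151,"yaw":0}]' 40
python3 -c "
from h import *
go(560,22,36,0)
pic('wrist','w5.png')
"
```

```text
clock: 6.68
position: [0.5592, 0.2154, 0.1599]
tool_rot: [-1.569, -0.0, -0.004]
force: [-7.2, 0.8, 4.0]
grip_width: 0.0299
clock 6.68 pos [559.2 215.4 159.9] rot [-1.569e+00 -2.000e-04 -4.200e-03] w 29.9 F [-7.2  0.8  4. ]
dx 1.6 dy 123.5 dz -193.6 yaw -0.0042
```

View pics/w5.png

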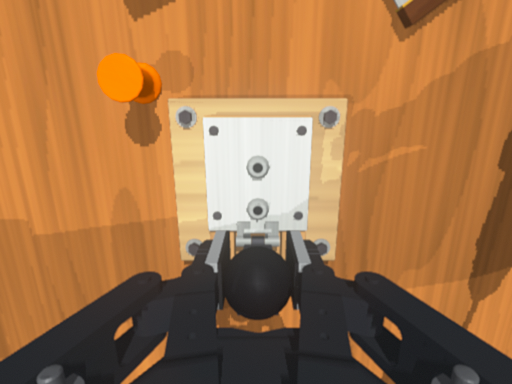

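```bash
python3 -m crank '[{"hand":1,"dx":0,"dy":2,"dz":5,"yaw":0},{"hand":1,"dx":0,"dy":4,"dz":10,"yaw":0},{"hand":1,"dx":0,"dy":7,"dz":15,"yaw":0},{"hand":1,"dx":0,"dy":8,"dz":17,"yaw":0},{"hand":1,"dx":0,"dy":8,"dz":17,"yaw":0}]' 40
python3 -c "
from h import *
go(560,22,36,0)
"
```

```text
clock: 7.15
position: [0.5593, 0.2299, 0.1518]
tool_rot: [-1.57, 0.001, -0.006]
force: [-8.1, 2.3, 6.0]
grip_width: 0.0298
clock 7.15 pos [559.3 229.9 151.8] rot [-1.5698e+00  8.0000e-04 -6.2000e-03] w 29.8 F [-8.1  2.3  6. ]
dx 2.1 dy 115.6 dz -208.0 yaw -0.0062
```

```bash
python3 -m crank '[{"hand":0,"dx":0,"dy":0,"dz":1,"yaw":0},{"hand":0,"dx":0,"dy":0,"dz":1,"yaw":0},{"hand":0,"dx":0,"dy":0,"dz":1,"yaw":0},{"hand":0,"dx":0,"dy":0,"dz":1,"yaw":0},{"hand":0,"dx":0,"dy":-20,"dz":0,"yaw":0},{"hand":0,"dx":0,"dy":-50,"dz":0,"yaw":0},{"hand":0,"dx":0,"dy":-80,"dz":0,"yaw":0},{"hand":0,"dx":0,"dy":-80,"dz":-35,"yaw":0},{"hand":0,"dx":0,"dy":-80,"dz":-75,"yaw":0},{"hand":0,"dx":0,"dy":-80,"dz":-110,"yaw":0},{"hand":0,"dx":0,"dy":-80,"dz":-140,"yaw":0},{"hand":0,"dx":0,"dy":-80,"dz":-140,"yaw":0}]' 40
python3 -c "
from h import *
go(559,104,150,0)
pic('wrist','w6.png');a=pic('top','t6.png',130,140,270,245,5);a=pic('side','s6.png',170,90,300,200,6)
J=lambda x,y,z:[.559-y/1e3,.171+x/1e3,z/1e3]
print(proj('wrist',[J(-95,-22.5,36),J(-95,22.5,36),J(-45,-22.5,36),J(-45,22.5,36)]))
"
```

```text
clock: 8.15
position: [0.5594, 0.0816, 0.2315]
tool_rot: [-1.574, -0.0, -0.014]
force: [0.5, -0.8, -0.4]
grip_width: 0.0854
clock 8.15 pos [559.4  81.6 231.5] rot [-1.574e+00 -1.000e-04 -1.430e-02] w 85.4 F [ 0.5 -0.8 -0.4]
dx -0.8 dy 81.4 dz 22.7 yaw -0.0143
[[275.13911515 181.65552974]
 [237.76091247 181.93578084]
 [275.5429452  139.57386265]
 [236.60525599 139.87522189]]
```

View pics/w6.png

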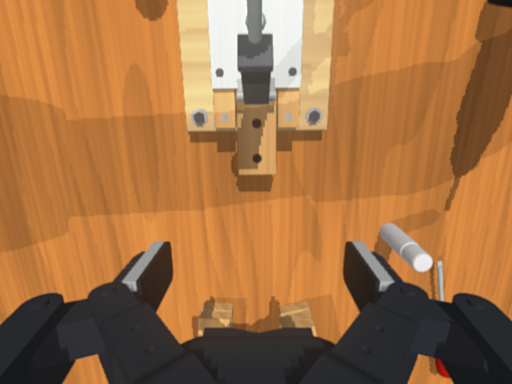

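View pics/s6.png

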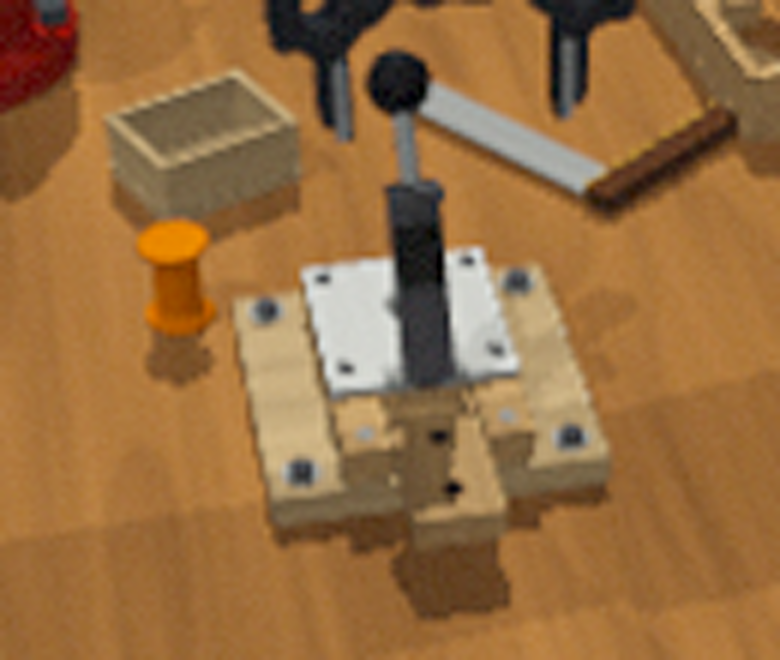

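View pics/t6.png

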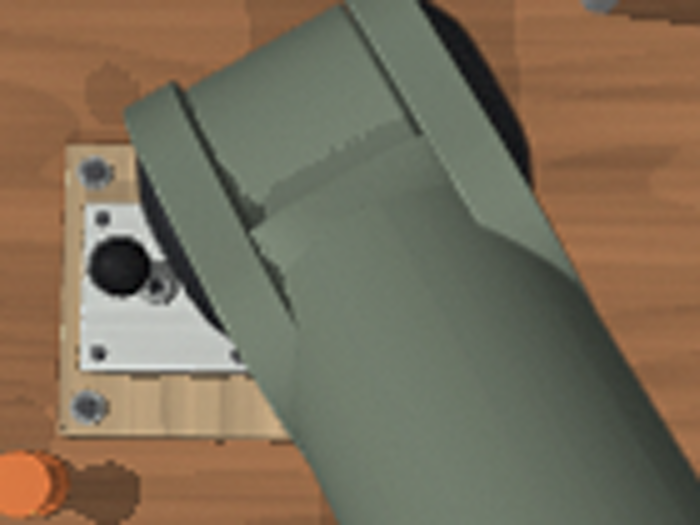

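```bash
python3 -c "
from h import *
go(559,106,130,-.005)"
python3 -m crank '[{"hand":0,"dx":0,"dy":35,"dz":7,"yaw":0},{"hand":0,"dx":0,"dy":65,"dz":14,"yaw":0},{"hand":0,"dx":0,"dy":90,"dz":14,"yaw":0},{"hand":0,"dx":0,"dy":100,"dz":14,"yaw":0},{"hand":0,"dx":0,"dy":100,"dz":14,"yaw":0},{"hand":0,"dx":0,"dy":100,"dz":14,"yaw":0}]' 40
python3 -c "
from h import *
go(559,106,8,-.005)
pic('wrist','w7.png')
go(559,106,8,-.005)
J=lambda x,y,z:[.559-y/1e3,.171+x/1e3,z/1e3]
print(proj('wrist',[J(-95,-22.5,36),J(-95,22.5,36),J(-45,-22.5,36),J(-45,22.5,36),J(-45,-85,18),J(-45,85,18)]))
"
```

```text
clock 8.30 pos [559.1  88.6 231.8] rot [-1.5705e+00 -4.0000e-04 -7.7000e-03] w 85.5 F [-0.   0.5 -0.1]
dx -0.3 dy 101.8 dz 17.4 yaw -0.0027
clock: 8.8
position: [0.5593, 0.1034, 0.1322]
tool_rot: [-1.57, -0.0, -0.006]
force: [0.6, 0.3, 1.0]
grip_width: 0.0855
clock 8.80 pos [559.3 103.4 132.2] rot [-1.5705e+00 -1.0000e-04 -6.2000e-03] w 85.5 F [0.6 0.3 1. ]
dx -0.4 dy 124.2 dz 2.6 yaw -0.0012
clock 8.85 pos [559.7 103.2 132.8] rot [-1.5704e+00 -1.3000e-03 -6.7000e-03] w 85.7 F [-0.3  0.6 -0. ]
dx -0.9 dy 124.8 dz 2.7 yaw -0.0017
[[280.71317752 224.08174018]
 [230.08805883 224.41495053]
 [281.64316935 168.67828512]
 [228.139013   169.0341382 ]
 [349.48142316 164.32609767]
 [160.61871427 165.58333151]]
```

View pics/w7.png

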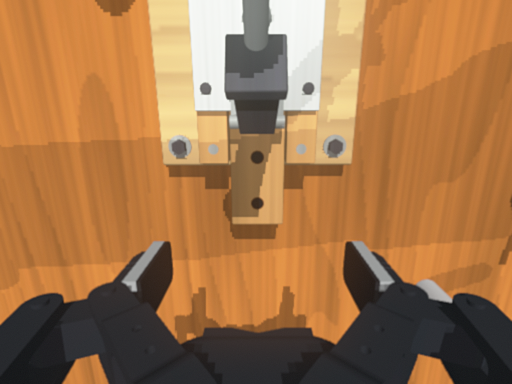

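The front board edge is at row 223 (columns 232–282), against 224 predicted. The jig centre is at about x = 560.5, so I'll descend to the board.

```bash
python3 -m crank '[{"hand":0,"dx":1,"dy":35,"dz":2,"yaw":0},{"hand":0,"dx":1,"dy":70,"dz":2,"yaw":0},{"hand":0,"dx":1,"dy":95,"dz":2,"yaw":0},{"hand":0,"dx":1,"dy":115,"dz":2,"yaw":0},{"hand":0,"dx":1,"dy":126,"dz":2,"yaw":0},{"hand":0,"dx":1,"dy":126,"dz":2,"yaw":0},{"hand":1,"dx":1,"dy":126,"dz":2,"yaw":0},{"hand":1,"dx":1,"dy":126,"dz":2,"yaw":0},{"hand":1,"dx":1,"dy":126,"dz":2,"yaw":0},{"hand":1,"dx":1,"dy":126,"dz":2,"yaw":0},{"hand":1,"dx":1,"dy":126,"dz":2,"yaw":0}]' 40
python3 -c "
from h import *
go(560,66,6,-.005)
pic('wrist','w8.png')
"
```

```text
clock: 9.77
position: [0.5606, 0.1046, 0.0069]
tool_rot: [-1.571, -0.001, -0.007]
force: [-3.9, -2.0, 12.7]
grip_width: 0.0443
clock 9.77 pos [560.6 104.6   6.9] rot [-1.5708e+00 -1.4000e-03 -7.3000e-03] w 44.3 F [-3.9 -2.  12.7]
dx -0.3 dy 0.9 dz -38.6 yaw -0.0023
```

View pics/w8.png

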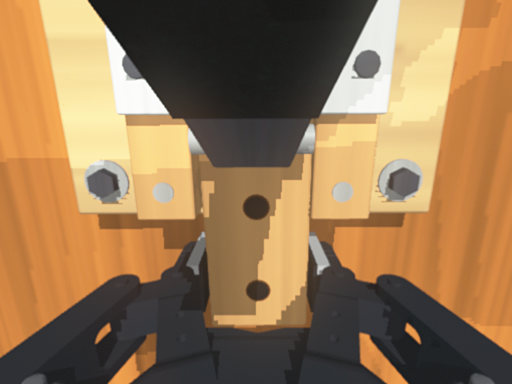

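```bash
python3 -m crank '[{"hand":1,"dx":0,"dy":-1,"dz":-2,"yaw":0},{"hand":1,"dx":0,"dy":-1,"dz":-8,"yaw":0},{"hand":1,"dx":0,"dy":-1,"dz":-18,"yaw":0},{"hand":1,"dx":0,"dy":-1,"dz":-28,"yaw":0},{"hand":1,"dx":0,"dy":-1,"dz":-35,"yaw":0},{"hand":1,"dx":0,"dy":-1,"dz":-38,"yaw":0},{"hand":1,"dx":0,"dy":-1,"dz":-38,"yaw":0}]' 40
python3 -c "
from h import *
go(560,66,6,-.005)
pic('wrist','w9.png')
"
```

```text
clock: 10.4
position: [0.56, 0.0651, 0.0066]
tool_rot: [-1.571, -0.0, -0.009]
force: [-0.4, -1.2, 3.5]
grip_width: 0.0445
clock 10.40 pos [560.   65.1   6.6] rot [-1.5714 -0.     -0.0088] w 44.5 F [-0.4 -1.2  3.5]
dx 0.0 dy 0.6 dz 0.9 yaw -0.0038
```

View pics/w9.png

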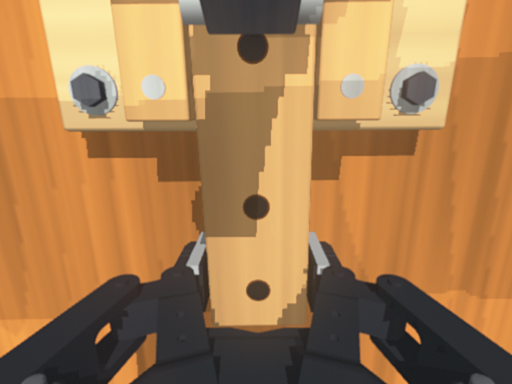

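```bash
python3 -m crank '[{"hand":0,"dx":0,"dy":0,"dz":0,"yaw":0},{"hand":0,"dx":0,"dy":0,"dz":0,"yaw":0},{"hand":0,"dx":0,"dy":0,"dz":0,"yaw":0},{"hand":0,"dx":0,"dy":0,"dz":15,"yaw":0},{"hand":0,"dx":0,"dy":0,"dz":30,"yaw":0},{"hand":0,"dx":0,"dy":0,"dz":40,"yaw":0},{"hand":0,"dx":0,"dy":0,"dz":43,"yaw":0},{"hand":0,"dx":0,"dy":0,"dz":43,"yaw":0},{"hand":0,"dx":0,"dy":0,"dz":43,"yaw":0}]' 80
python3 -m crank '[{"hand":1,"dx":0,"dy":0,"dz":0,"yaw":0},{"hand":1,"dx":0,"dy":0,"dz":0,"yaw":0},{"hand":1,"dx":0,"dy":0,"dz":0,"yaw":0},{"hand":1,"dx":0,"dy":0,"dz":0,"yaw":0},{"hand":1,"dx":0,"dy":-1,"dz":0,"yaw":0},{"hand":1,"dx":0,"dy":-1,"dz":0,"yaw":0}]' 80
python3 -c "
from h import *
go(560,66,6,-.005)
pic('wrist','w10.png')
"
```

```text
clock: 11.2
position: [0.5601, 0.1091, 0.0064]
tool_rot: [-1.571, 0.0, -0.007]
force: [0.6, -0.1, 0.4]
grip_width: 0.0855
clock: 11.7
position: [0.5602, 0.1095, 0.0077]
tool_rot: [-1.571, -0.0, -0.007]
force: [0.9, 0.1, -0.6]
grip_width: 0.0435
clock 11.70 pos [560.2 109.5   7.7] rot [-1.5708e+00 -1.0000e-04 -7.3000e-03] w 43.5 F [ 0.9  0.1 -0.6]
dx 0.1 dy 1.7 dz -43.5 yaw -0.0023
```

View pics/w10.png

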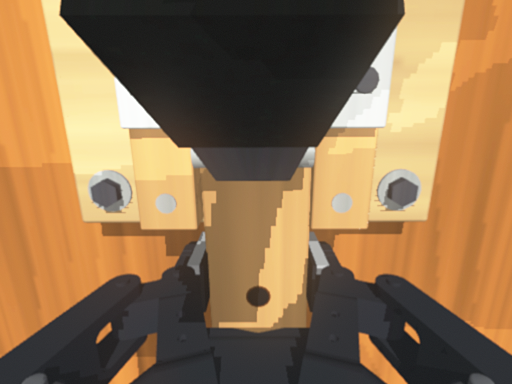

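```bash
python3 -m crank '[{"hand":1,"dx":0,"dy":0,"dz":-4,"yaw":0},{"hand":1,"dx":0,"dy":0,"dz":-14,"yaw":0},{"hand":1,"dx":0,"dy":0,"dz":-28,"yaw":0},{"hand":1,"dx":0,"dy":0,"dz":-42,"yaw":0},{"hand":1,"dx":0,"dy":0,"dz":-56,"yaw":0},{"hand":1,"dx":0,"dy":0,"dz":-70,"yaw":0},{"hand":1,"dx":0,"dy":0,"dz":-84,"yaw":0},{"hand":1,"dx":0,"dy":0,"dz":-98,"yaw":0},{"hand":1,"dx":0,"dy":0,"dz":-110,"yaw":0},{"hand":1,"dx":0,"dy":0,"dz":-118,"yaw":0},{"hand":1,"dx":0,"dy":0,"dz":-120,"yaw":0}]' 80
python3 -m crank '[{"hand":1,"dx":0,"dy":-10,"dz":0,"yaw":0},{"hand":1,"dx":0,"dy":-30,"dz":0,"yaw":0},{"hand":1,"dx":0,"dy":-55,"dz":0,"yaw":0},{"hand":1,"dx":0,"dy":-85,"dz":0,"yaw":0},{"hand":1,"dx":0,"dy":-110,"dz":0,"yaw":0},{"hand":1,"dx":0,"dy":-110,"dz":0,"yaw":0},{"hand":1,"dx":0,"dy":-110,"dz":0,"yaw":0}]' 80
python3 -c "
from h import *
go(560,66,6,-.005)
pic('wrist','w11.png');pic('side','s11.png')
"
```

```text
clock: 12.67
position: [0.5591, -0.0125, 0.0074]
tool_rot: [-1.572, 0.0, -0.009]
force: [0.9, -0.9, -0.6]
grip_width: 0.0438
clock: 13.25
position: [0.56, -0.0096, 0.1193]
tool_rot: [-1.571, -0.003, -0.006]
force: [-1.0, 0.1, -1.1]
grip_width: 0.0438
clock 13.25 pos [560.   -9.6 119.3] rot [-1.5707 -0.0029 -0.0062] w 43.8 F [-1.   0.1 -1.1]
dx -0.8 dy 113.4 dz 75.5 yaw -0.0012
```

View pics/w11.png

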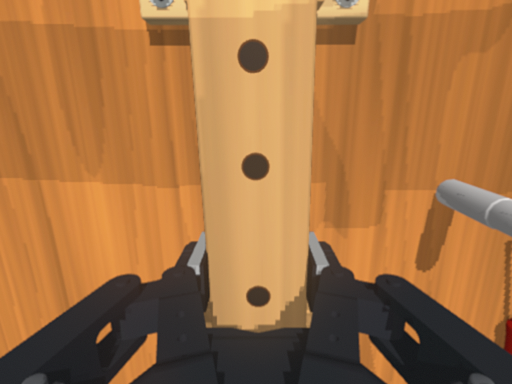

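View pics/s11.png

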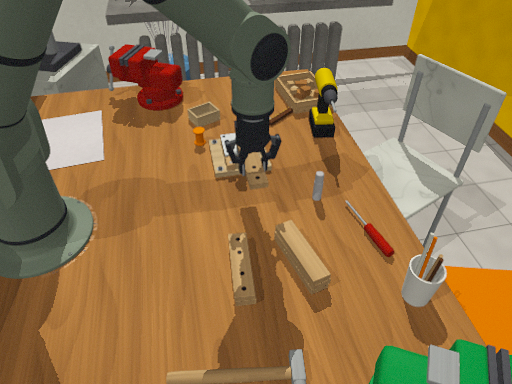

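```bash
cat > hb.py <<'E'
from h import *
def holes(fn):
    g=cv2.cvtColor(cv2.imread(fn),cv2.COLOR_BGR2GRAY)
    m=(g<75).astype('uint8'); n,l,st,c=cv2.connectedComponentsWithStats(m)
    return [(c[i],st[i,4]) for i in range(1,n) if 60<st[i,4]<1200 and 200<c[i][0]<310]
E
python3 - <<'E'
from hb import *
s=bot.observe();p=np.array(s['position'])
H=holes('pics/raw_w11.png');print(H)
q=[h[0] for h in H]
W=(onz('wrist',q,p[2]+.0286)-p)*1e3;print(W.round(1))
print('side edges rows')
im=cv2.imread('pics/raw_w11.png').astype(int)
for r in (20,100,200):
    row=im[r,150:360]; d=np.abs(np.diff(row,axis=0)).sum(1); print(r,[(150+i,d[i]) for i in np.argsort(-d)[:8]])
E
```

```text
[(array([252.4984472 ,  55.85093168]), np.int32(644)), (array([255.04989605, 166.29106029]), np.int32(481)), (array([257.81288344, 296.10736196]), np.int32(326))]
[[ -0.1  88.8  28.6]
 [  0.5  48.5  28.6]
 [  1.3 -11.5  28.6]]
side edges rows
20 [(np.int64(188), np.int64(99)), (np.int64(315), np.int64(89)), (np.int64(316), np.int64(57)), (np.int64(187), np.int64(55)), (np.int64(189), np.int64(45)), (np.int64(190), np.int64(28)), (np.int64(314), np.int64(21)), (np.int64(313), np.int64(13))]
100 [(np.int64(312), np.int64(69)), (np.int64(194), np.int64(67)), (np.int64(195), np.int64(48)), (np.int64(311), np.int64(30)), (np.int64(193), np.int64(28)), (np.int64(313), np.int64(25)), (np.int64(196), np.int64(21)), (np.int64(192), np.int64(15))]
200 [(np.int64(309), np.int64(47)), (np.int64(203), np.int64(36)), (np.int64(201), np.int64(32)), (np.int64(202), np.int64(29)), (np.int64(324), np.int64(27)), (np.int64(179), np.int64(26)), (np.int64(204), np.int64(24)), (np.int64(310), np.int64(21))]
```

The board is held level: the hole spacings measure 40.3 and 60.0 mm, and its centre is 18.5 mm behind the TCP along tool z. Next I'll move to the side of the pile and view it with the same wrist camera.

```bash
python3 -c "
from h import *
go(595,-300,180,-.08)"
python3 -m crank '[{"hand":1,"dx":3,"dy":-10,"dz":-15,"yaw":0.01},{"hand":1,"dx":8,"dy":-25,"dz":-45,"yaw":0.03},{"hand":1,"dx":14,"dy":-40,"dz":-80,"yaw":0.05},{"hand":1,"dx":20,"dy":-55,"dz":-115,"yaw":0.074},{"hand":1,"dx":26,"dy":-60,"dz":-150,"yaw":0.074},{"hand":1,"dx":31,"dy":-60,"dz":-185,"yaw":0.074},{"hand":1,"dx":34,"dy":-60,"dz":-220,"yaw":0.074},{"hand":1,"dx":34,"dy":-60,"dz":-250,"yaw":0.074},{"hand":1,"dx":34,"dy":-60,"dz":-275,"yaw":0.074},{"hand":1,"dx":34,"dy":-60,"dz":-290,"yaw":0.074},{"hand":1,"dx":34,"dy":-60,"dz":-290,"yaw":0.074},{"hand":1,"dx":34,"dy":-60,"dz":-290,"yaw":0.074}]' 80
python3 -m crank '[{"hand":1,"dx":0,"dy":0,"dz":0,"yaw":0},{"hand":1,"dx":0,"dy":0,"dz":0,"yaw":0}]' 80
python3 - <<'E'
from h import *
go(595,-300,180,-.08)
pic('wrist','w12.png')
go(595,-300,180,-.08)
import json
C=cam('wrist');np.savez('c12.npz',R=C[2],t=C[3],p=bot.observe()['position'],r=bot.observe()['tool_rot'])
E
```

```text
clock 13.35 pos [559.   -9.9 117.4] rot [-1.5707e+00  4.0000e-04 -6.3000e-03] w 44.2 F [ 0.9  0.6 -1.7]
dx 37.8 dy -62.7 dz -289.9 yaw 0.0737
clock: 14.35
position: [0.5911, -0.3, 0.1766]
tool_rot: [-1.57, 0.001, -0.081]
force: [1.4, 0.5, -0.2]
grip_width: 0.0437
clock: 14.52
position: [0.5916, -0.2988, 0.1774]
tool_rot: [-1.57, 0.0, -0.079]
force: [0.3, 0.0, -0.7]
grip_width: 0.044
clock 14.52 pos [ 591.6 -298.8  177.4] rot [-1.57e+00  2.00e-04 -7.90e-02] w 44.0 F [ 0.3  0.  -0.7]
dx 3.5 dy -2.6 dz -1.0 yaw 0.0010
clock 14.57 pos [ 591.6 -299.   177.6] rot [-1.5703  0.     -0.0791] w 43.6 F [-0.  -0.4 -1.2]
dx 3.4 dy -2.4 dz -0.7 yaw 0.0009
```

View pics/w12.png

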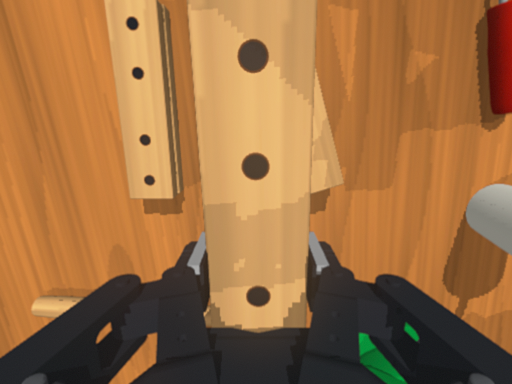

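Run:
```python
from h import *
g=cv2.cvtColor(cv2.imread('pics/raw_w12.png'),cv2.COLOR_BGR2GRAY)
n,l,st,c=cv2.connectedComponentsWithStats((g<75).astype('uint8'))
q=[(c[i],st[i,4]) for i in range(1,n) if 40<st[i,4]<1200 and c[i][1]<310]
for a in q: print(a[0].round(1),a[1])
D=np.load('c12.npz');K,d,_,_,_=cam('wrist');C=(K,d,D['R'],D['t'],None);p=D['p']
P=np.array([a[0] for a in q if 100<a[0][0]<170]);B=np.array([a[0] for a in q if 230<a[0][0]<280])
for z in(.036,):
  W=onz('wrist',P,z,C)*1e3;print(W.round(1),np.linalg.norm(np.diff(W,axis=0),axis=1))
V=onz('wrist',B,p[2]+.0286,C)*1e3;print(V.round(1))
u=(W[0]-W[-1]);v=V[0]-V[-1]
ya=np.degrees(np.arctan2(u[1],u[0]));yb=np.degrees(np.arctan2(v[1],v[0]));print(ya,yb)
bc=V[1]+ (V[1]-V[2])*(-.5); print('pile c',W.mean(0),'board c',bc,'rel TCP',bc-p*1e3)
```

```text
[131.9  23.1] 103
[252.8  55.2] 642
[137.4  72.8] 90
[144.7 139.5] 71
[254.9 166.2] 449
[149.  179.8] 62
[257.9 296. ] 322
[[ 495.  -148.1   36. ]
 [ 491.9 -188.    36. ]
 [ 487.1 -247.8   36. ]
 [ 484.  -287.7   36. ]] [40.089424   59.91146847 40.09882995]
[[ 598.2 -210.2  206.2]
 [ 595.7 -250.6  206.2]
 [ 592.1 -310.4  206.2]]
85.51653944886571 86.5404764404025
pile c [ 489.49630829 -217.90410438   36.        ] board c [ 593.88726064 -280.51065392  206.17141636] rel TCP [ 2.23843886 18.47078939 28.6       ]
```

```bash
python3 -c "
from h import *
go(487.2,-236,60,-.097)"
python3 -m crank '[{"hand":1,"dx":-10,"dy":0,"dz":5,"yaw":0.005},{"hand":1,"dx":-35,"dy":0,"dz":20,"yaw":0.018},{"hand":1,"dx":-65,"dy":10,"dz":35,"yaw":0.018},{"hand":1,"dx":-90,"dy":30,"dz":50,"yaw":0.018},{"hand":1,"dx":-105,"dy":55,"dz":54,"yaw":0.018},{"hand":1,"dx":-109,"dy":80,"dz":54.5,"yaw":0.018},{"hand":1,"dx":-109,"dy":105,"dz":54.5,"yaw":0.018},{"hand":1,"dx":-109,"dy":117,"dz":54.5,"yaw":0.018},{"hand":1,"dx":-109,"dy":117,"dz":54.5,"yaw":0.018},{"hand":1,"dx":-109,"dy":117,"dz":54.5,"yaw":0.018}]' 80
python3 - <<'E'
from h import *
go(487,-236.3,30,-.097)
pic('side','s13.png',180,180,350,330,4);pic('wrist','w13.png')
E
```

```text
clock 14.57 pos [ 591.6 -299.   177.6] rot [-1.5703  0.     -0.0791] w 43.6 F [-0.  -0.4 -1.2]
dx -109.1 dy 117.6 dz 54.5 yaw 0.0179
clock: 15.4
position: [0.4875, -0.2369, 0.0609]
tool_rot: [-1.57, 0.0, -0.098]
force: [0.3, -1.0, -0.5]
grip_width: 0.0438
clock 15.40 pos [ 487.5 -236.9   60.9] rot [-1.5705e+00  2.0000e-04 -9.8200e-02] w 43.8 F [ 0.3 -1.  -0.5]
dx -0.6 dy 30.9 dz 0.5 yaw -0.0012
```

View pics/s13.png

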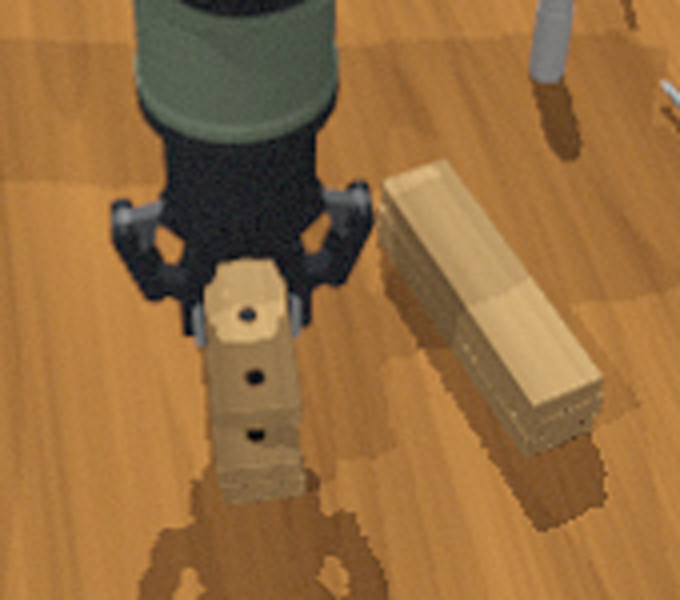

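View pics/w13.png

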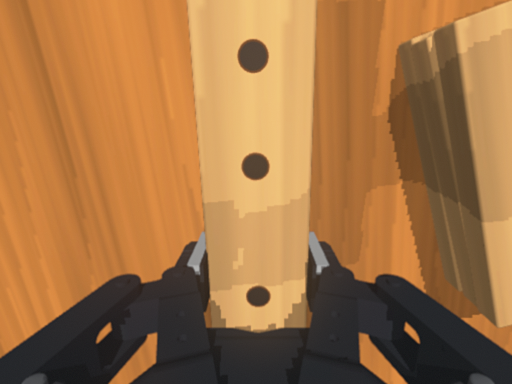

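```bash
python3 -m crank '[{"hand":1,"dx":-0.5,"dy":10,"dz":0.5,"yaw":0},{"hand":1,"dx":-0.5,"dy":20,"dz":0.5,"yaw":0},{"hand":1,"dx":-0.5,"dy":28,"dz":0.5,"yaw":0},{"hand":1,"dx":-0.5,"dy":31,"dz":0.5,"yaw":0},{"hand":1,"dx":-0.5,"dy":31,"dz":0.5,"yaw":0},{"hand":1,"dx":-0.5,"dy":31,"dz":0.5,"yaw":0}]' 80
python3 - <<'E'
from h import *
go(487,-236.3,25,-.097)
pic('side','s14.png',215,230,275,310,9)
E
```

```text
clock: 16.0
position: [0.4864, -0.2367, 0.0293]
tool_rot: [-1.571, 0.001, -0.099]
force: [0.1, -0.0, -1.8]
grip_width: 0.0437
clock 16.00 pos [ 486.4 -236.7   29.3] rot [-1.5705e+00  7.0000e-04 -9.8900e-02] w 43.7 F [ 0.1 -0.  -1.8]
dx 0.6 dy 4.3 dz 0.5 yaw -0.0019
```

View pics/s14.png

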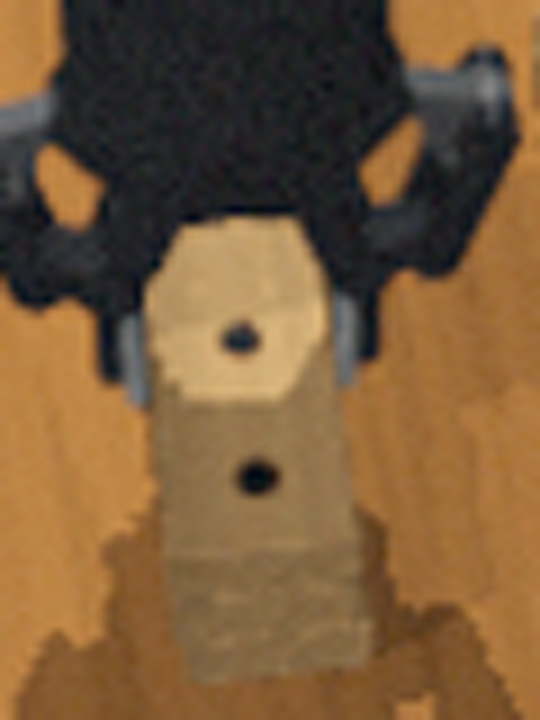

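Run:
```python
from h import *
im=cv2.imread('pics/raw_s11.png')
cv2.imwrite('pics/s11z.png',cv2.resize(im[230:310,215:275],None,fx=9,fy=9,interpolation=cv2.INTER_CUBIC))
def box(c,yaw,z):
    a=np.radians(yaw);u=np.array([np.cos(a),np.sin(a)]);v=np.array([-u[1],u[0]])
    return [[*(np.array(c)-u*.09+v*.0225*s),z] for s in (1,-1)]
for z in (0,.036,.040,.058):
    q=proj('side',box((.4895,-.2179),85.5,z)); print(z,((q-[215,230]+.5)*9-.5).round(0).tolist(), q.round(1).tolist())
```

```text
0 [[188.0, 692.0], [372.0, 672.0]] [[235.5, 306.5], [255.9, 304.2]]
0.036 [[183.0, 611.0], [373.0, 590.0]] [[234.9, 297.4], [256.0, 295.1]]
0.04 [[183.0, 602.0], [373.0, 581.0]] [[234.8, 296.4], [256.0, 294.1]]
0.058 [[180.0, 559.0], [373.0, 538.0]] [[234.5, 291.7], [256.0, 289.4]]
```

View pics/s11z.png

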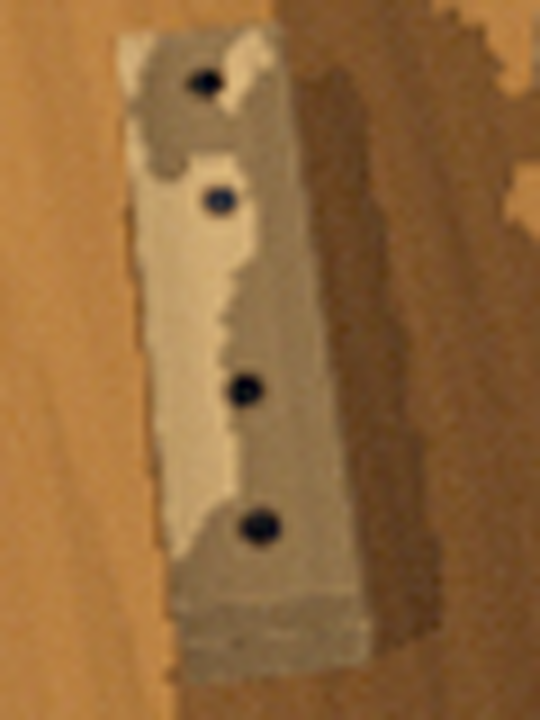

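Run:
```python
from h import *
def ho(fn,dbg):
    g=cv2.cvtColor(cv2.imread(fn),cv2.COLOR_BGR2GRAY).astype(float)
    out=[]
    for x,y in dbg:
        u=215+(x+.5)/9-.5;v=230+(y+.5)/9-.5
        u0,v0=int(round(u)),int(round(v)); w=g[v0-3:v0+4,u0-3:u0+4]; k=np.clip(np.percentile(w,60)-25-w,0,None)
        yy,xx=np.mgrid[v0-3:v0+4,u0-3:u0+4]; out.append(((k*xx).sum()/k.sum(),(k*yy).sum()/k.sum()))
    return np.array(out)
a=ho('pics/raw_s11.png',[(206,82),(219,199),(244,390),(260,526)]);b=ho('pics/raw_s14.png',[(240,338),(257,478)])
A=onz('side',a,.036)*1e3;B=onz('side',b,.0579)*1e3
print(A.round(1),A.mean(0).round(1),np.degrees(np.arctan2(*(A[0]-A[3])[[1,0]])))
print(B.round(1),np.degrees(np.arctan2(*(B[0]-B[1])[[1,0]])),np.linalg.norm(B[0]-B[1]))
print('diff board-pile',(B-A[2:]).round(1))
```

```text
[[ 492.9 -147.5   36. ]
 [ 489.9 -187.3   36. ]
 [ 485.7 -247.    36. ]
 [ 482.  -286.9   36. ]] [ 487.6 -217.2   36. ] 85.55300377451117
[[ 484.8 -247.6   57.9]
 [ 481.6 -287.5   57.9]] 85.37086076578157 40.0725905430918
diff board-pile [[-0.9 -0.6 21.9]
 [-0.4 -0.6 21.9]]
```

Seen from the side camera, the board is only (-0.6, -0.6) mm off the pile, with yaw within 0.2°. I'll correct that and lower.

```bash
python3 -m crank '[{"hand":1,"dx":0.6,"dy":0,"dz":0.5,"yaw":0},{"hand":1,"dx":0.6,"dy":1,"dz":0.5,"yaw":0},{"hand":1,"dx":0.6,"dy":2,"dz":0.5,"yaw":0},{"hand":1,"dx":0.6,"dy":3,"dz":0.5,"yaw":0},{"hand":1,"dx":0.6,"dy":3.5,"dz":0.5,"yaw":0},{"hand":1,"dx":0.6,"dy":3.5,"dz":0.5,"yaw":0}]' 80
python3 - <<'E'
from h import *
go(487,-236.3,25,-.097)
E
```

```text
clock: 16.55
position: [0.4874, -0.2366, 0.0263]
tool_rot: [-1.571, -0.0, -0.099]
force: [-0.7, -0.7, 3.7]
grip_width: 0.0439
clock 16.55 pos [ 487.4 -236.6   26.3] rot [-1.5711e+00 -5.0000e-04 -9.9000e-02] w 43.9 F [-0.7 -0.7  3.7]
dx -0.5 dy 1.3 dz 0.2 yaw -0.0020
```

```bash
python3 -m crank '[{"hand":1,"dx":0,"dy":0.4,"dz":0,"yaw":0},{"hand":1,"dx":0,"dy":0.8,"dz":0,"yaw":0},{"hand":1,"dx":0,"dy":0.8,"dz":0,"yaw":0}]' 80
python3 - <<'E'
from h import *
go(487,-236.3,25,-.097)
pic('side','s15.png',215,230,275,310,9)
E
```

```text
clock: 16.8
position: [0.4874, -0.2366, 0.0256]
tool_rot: [-1.571, -0.001, -0.099]
force: [-1.0, -0.3, 5.9]
grip_width: 0.044
clock 16.80 pos [ 487.4 -236.6   25.6] rot [-1.5712e+00 -5.0000e-04 -9.9000e-02] w 44.0 F [-1.  -0.3  5.9]
dx -0.5 dy 0.6 dz 0.3 yaw -0.0020
```

View pics/s15.png

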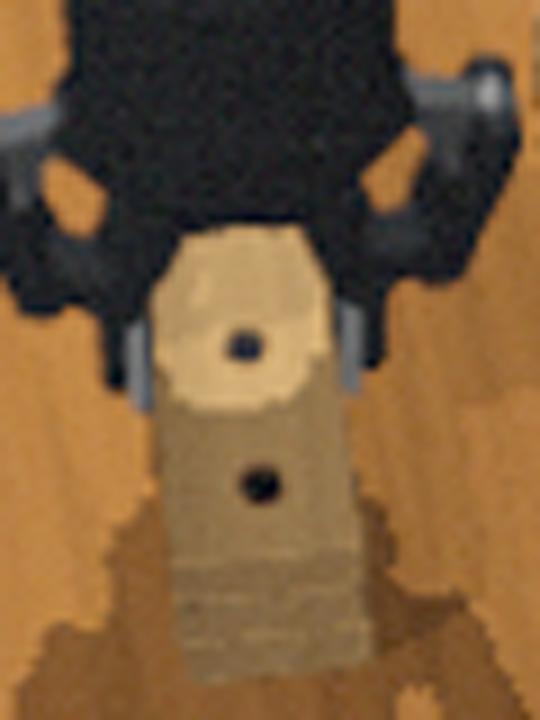

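```bash
python3 -m crank '[{"hand":0.4,"dx":0,"dy":0,"dz":0,"yaw":0},{"hand":0.3,"dx":0,"dy":0,"dz":0,"yaw":0},{"hand":0.1,"dx":0,"dy":0,"dz":0,"yaw":0},{"hand":0,"dx":0,"dy":0,"dz":0,"yaw":0},{"hand":0,"dx":0,"dy":0,"dz":0,"yaw":0},{"hand":0,"dx":0,"dy":-8,"dz":0,"yaw":0},{"hand":0,"dx":0,"dy":-25,"dz":0,"yaw":0},{"hand":0,"dx":0,"dy":-50,"dz":0,"yaw":0},{"hand":0,"dx":0,"dy":-80,"dz":0,"yaw":0},{"hand":0,"dx":0,"dy":-115,"dz":0,"yaw":0},{"hand":0,"dx":0,"dy":-150,"dz":0,"yaw":0},{"hand":0,"dx":0,"dy":-180,"dz":0,"yaw":0}]' 80
python3 -m crank '[{"hand":0,"dx":20,"dy":0,"dz":-20,"yaw":0},{"hand":0,"dx":30,"dy":0,"dz":-55,"yaw":0},{"hand":0,"dx":30,"dy":0,"dz":-90,"yaw":0},{"hand":0,"dx":30,"dy":0,"dz":-125,"yaw":0},{"hand":0,"dx":30,"dy":0,"dz":-160,"yaw":0},{"hand":0,"dx":30,"dy":0,"dz":-195,"yaw":0},{"hand":0,"dx":30,"dy":0,"dz":-230,"yaw":0},{"hand":0,"dx":30,"dy":0,"dz":-230,"yaw":0},{"hand":0,"dx":30,"dy":0,"dz":-230,"yaw":0}]'
python3 - <<'E'
from h import *
go(487,-236.3,25,-.097)
pic('side','s16.png',100,80,350,330,2.4);pic('top','t16.png',130,120,400,260,2.9)
E
```

```text
clock: 17.85
position: [0.4872, -0.2362, 0.2082]
tool_rot: [-1.571, -0.001, -0.099]
force: [-0.2, -0.4, 0.5]
grip_width: 0.0852
clock: 18.6
position: [0.4933, -0.4699, 0.2051]
tool_rot: [-1.57, 0.0, -0.102]
force: [0.4, 0.1, 0.4]
grip_width: 0.0853
clock 18.60 pos [ 493.3 -469.9  205.1] rot [-1.5703e+00  4.0000e-04 -1.0190e-01] w 85.3 F [0.4 0.1 0.4]
dx -29.9 dy 180.2 dz 231.6 yaw -0.0049
```

View pics/s16.png

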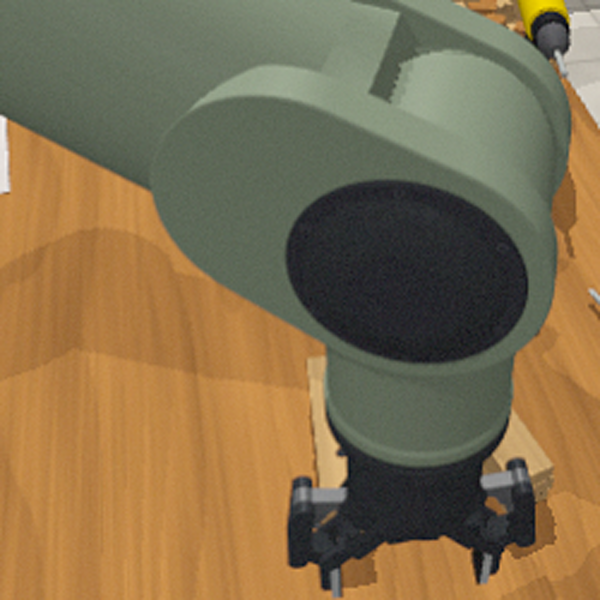

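View pics/t16.png

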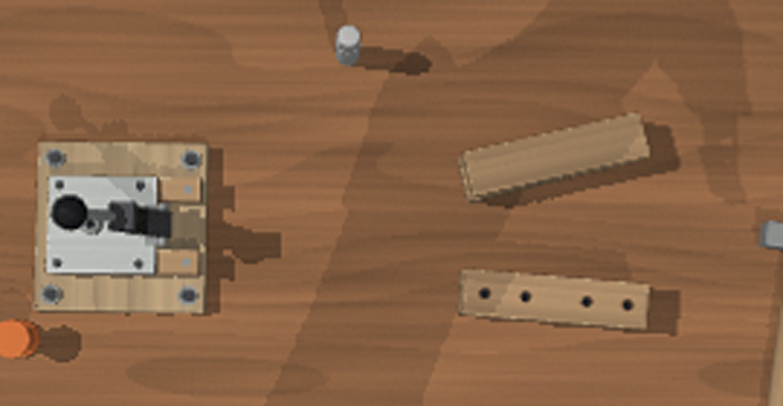

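Run:
```python
from h import *
def ho(fn,pts):
    g=cv2.cvtColor(cv2.imread(fn),cv2.COLOR_BGR2GRAY).astype(float);out=[]
    for u,v in pts:
        u0,v0=int(round(u)),int(round(v));w=g[v0-3:v0+4,u0-3:u0+4];k=np.clip(np.percentile(w,60)-20-w,0,None)
        yy,xx=np.mgrid[v0-3:v0+4,u0-3:u0+4];out.append(((k*xx).sum()/k.sum(),(k*yy).sum()/k.sum()))
    return np.array(out)
for fn,P,z in(('pics/top0.png',[280+np.array(a)/6 for a in(98,181,306,389)],.036),('pics/raw_t16.png',0,.054)):
    pts=[(x,150+y/6) for x,y in zip(P,(428,436,446,453))] if z==.036 else [(130+x/2.9,120+y/2.9) for x,y in((485,293),(525,296),(587,301),(628,305))]
    W=onz('top',ho(fn,pts),z)*1e3;print(W[:,:2].round(1).tolist(),W.mean(0).round(1),np.degrees(np.arctan2(*(W[0]-W[3])[[1,0]])).round(2))
```

```text
[[495.8, -146.8], [492.6, -186.6], [487.9, -246.6], [484.8, -286.4]] [ 490.3 -216.6   36. ] 85.51
[[495.9, -146.9], [493.0, -186.8], [488.4, -246.7], [485.4, -286.8]] [ 490.7 -216.8   54. ] 85.69
```

The placed board lies within 0.4 mm and 0.2° of the pile's earlier top board. The bar is open and nothing else has moved, so I'm handing in.

```bash
python3 -c "
from workcell import bot
bot.job_done()"
```

```text
the job is handed in; nothing more can be done
```

The finished board is on top of the pile of boards with holes, the hold-down bar is open, and the job is handed in. It took about 19 s of the 56 s allowed.

- **Bar:** I lifted it by the ball knob and swung it back to about 1.98 rad. It stayed open after I let go, and the last top view still shows it back.
- **Board:** I slid it partly out, gripped it again nearer its middle, and drew it fully clear of the channel. I lowered it onto the pile with about 6 N of contact before opening the fingers.
- **Last checks:** In the top view the board's holes lie 0.4 mm and about 0.2° from where the pile's top board was before. The plain pile, glue stick and spool look unmoved. The hammer was only partly in that last view and the small box was outside it.

**Mishaps and disagreements:**
- The first move turned the wrist the wrong way; I corrected it in free air.
- One call was refused because a row left out a value.
- The first knob grip was about 5 mm too high, so I opened and gripped it again.
- The cameras disagreed by up to about 3 mm on absolute positions, so I aligned the board by comparing it with the pile within the same view.
- In the final side view the arm hid the pile and the jig, so the last alignment check rests on the top camera only.

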